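# Turn a coaster tile over onto the cork pad with a lifter

### The job

Pick up the steel spatula by its wooden handle, slide its blade, resting lightly on the board all the while, in under the coaster tile that lies face down on the board until the tile is up against the edge of the raised cork pad, and with a turn of the wrist that tips the blade well up, flip the tile over that edge so that it ends lying flat on the cork, felt feet down. Work gently: do not press the blade hard on the board, nor ram the tile, nor touch the tile with the gripper, for it is freshly varnished. Then stand the spatula on its blade on the bench, off the board, and leave the other things alone.

Things in the scene. Friction and masses are not known exactly. Their poses are not given: they have to be found in the camera images.
- stop_edge (a point): Middle of the lower edge of the cork pad's straight step, at the board's top surface (z = 0.012). Fixed, but elsewhere and at another yaw each time. Its x axis points level from the low board towards the pad, y along the step, z up. The step is 7 mm high (pad top at z = 0.019); the tile is turned over against it.
- tile_center (a point): Centre of the white tile, mid-thickness (5 mm above its underside). The tile starts face down on the low board, 8 to 28 mm short of the step, up to 0.12 rad askew. x and y axes lie along its sides; z points out of its back (up at the start, down when turned over).
- handle_mid (a point): Middle of the spatula's wooden handle, where to grasp it: 22 mm thick across (along y, flat sides), 20 deep, 68 long, leaning 25 degrees back (to -x). Axes: x level along the blade to its tip, y across, z up. From this point the tip edge is at (+94, 0, -60) mm, the heel edge at (+19, 0, -60), the handle's upper end at (-14, 0, +31).
- blade_tip (a point): Middle of the blade's straight front edge, on its underside. The steel blade is flat, 75 mm long back to the heel, 60 wide and 2 thick, with no upturned sides. Same axes as the handle point.
- spatula: The whole loose spatula, 0.13 kg, standing on its flat blade on the bench, stable by itself; origin at the middle of the heel edge on the blade's underside (z = 0 on the bench); x to the tip, z up.
- tile: Loose white ceramic coaster, 90 x 90 x 10 mm, 0.11 to 0.21 kg; origin in the middle of its face (underneath at the start), axes as its centre. The face is flat 72 x 72 with a bevel all round (9 wide, 2.5 high), so a blade riding right on the board gets under it. The back has a terracotta panel and four felt feet, 14 across, 3 high, 29 mm either side of centre.
- station: Fixed plywood board with the cork pad; origin on the bench straight below the stop edge point, same axes. Board: x -150 to +140 mm, y -85 to +85, 12 thick, flat on the bench. Pad: x 0 to 140, y -75 to +75, 7 thick. Both are hard, and the blade marks them above about 12 N.
- tumbler: Bystander: clear glass tumbler, 72 across, 90 high; origin under its centre.
- varnish_jar: Bystander: small amber jar, 56 across, 75 high; origin under its centre.
- small_frame: Bystander: empty light-wood picture frame lying flat, 100 x 130 x 22; origin under its centre.
Things that resemble listed ones, but are neither listed nor needed, are in the scene too. What is shaped like the spatula but orange is not meant.

How it is judged (in metres and radians):
On the way, in this order (a step that is already met when the one before it is completed fails the run):
1. the tile lies face down against the pad's edge (centre within 52 mm of it) with the blade's tip at least 12 mm in under it, the blade resting on the board with 0.8 to 12 N (x of tile_center in the frame of stop_edge above -0.052 m and angle between tile's own z axis and vertical below 0.35 rad and z of blade_tip in the frame of tile below 0.003 m and x of blade_tip in the frame of stop_edge above -0.078 m and contact force between spatula and station above 0.8 N and contact force between spatula and tile above 0.05 N), for 0.2 s.
2. the tile is raised past 50 degrees by the spatula, whose blade is tipped up by at least 20 degrees (angle between tile's own z axis and vertical above 0.87 rad and angle between spatula's own z axis and vertical above 0.35 rad and height (world z) of blade_tip above 0.04 m and contact force between spatula and tile above 0.05 N).
At the end, for the whole second after the job is handed in: Tile still on the cork, feet down within 4.5 degrees of flat, centre 20 to 120 mm beyond the pad's edge and within 55 mm of the pad's middle line; spatula standing still on its blade on the bench (within 4.5 degrees, heel under 6 mm up), touching neither board nor tile (angle between tile's own z axis and vertical above 3.06 rad and x of tile_center in the frame of stop_edge between 0.02 and 0.12 m and y of tile_center in the frame of stop_edge between -0.055 and 0.055 m and linear speed of each of tile, spatula below 0.01 m/s and angular speed of tile below 0.1 rad/s and angle between spatula's own z axis and vertical below 0.08 rad and height (world z) of spatula below 0.006 m and contact force between spatula and station below 0.05 N and contact force between spatula and tile below 0.05 N).
It fails at once if the gripper or arm touches the freshly varnished tile (over 0.5 N) (contact force between any of the fingers, the arm and tile above 0.5 N).
It fails at once if the spatula presses on the board or pad with more than 12 N (contact force between spatula and station above 12 N).
It fails at once if the spatula pushes on the tile with more than 15 N (contact force between spatula and tile above 15 N).
It fails at once if a bystander is moved by more than 15 mm (distance of any of tumbler, varnish_jar, small_frame from where it was at the start of the episode above 0.015 m).
It also fails if it takes over 72 s, if anything falls off the work surface, if the arm or the gripper's body presses on something with over 40 N, if the wrist force passes 120 N, or if a joint passes its speed limit or range.

### The arm

A 6-joint arm with a two-finger parallel gripper is mounted at the origin on the work surface. World frame = base frame: x ahead of the robot, y to its left, z up, the work surface at z = 0. Lengths are in m, angles in degrees, forces in N, time in s.
With the tool pointing down it reaches from about 0.325 to 0.775 m from the base axis. Payload 5.5 kg.
Tool frame: the origin (TCP) lies on the centre line of the jaws, within the pads' length; the fingertips stand 14 mm ahead of it and the grasp point (between the pads) lies 5 mm behind it (ctrl.tip_reach is the distance from the TCP to the fingertips, in m); z points along the fingers, y is the line along which they close (so a half turn about z gives the same grasp; the last joint's range is limited). The gripper opens to 85 mm and grips with 20 to 120 N. Pads are 22 mm wide; open, the fingers measure 114 mm over their backs; the gripper's body (76 mm by 85 mm) begins 54 mm behind the grasp point. The pads swing forward as they close: fully open they stand 13 mm farther back than shut.
Start: joints at [73.929, 5.22, 70.514, -0, 104.267, -3.249], TCP at [0.133, 0.585, 0.245] pointing down, gripper open.
Joint ranges: [-164.24, 164.24], [-49.07, 125.15], [9.68, 141.18], [-86.29, 266.29], [3.28, 154.24], [-151.56, 151.56]. Speed limits (degrees/s): [147.25, 147.25, 172.46, 180, 180, 180].

### API

Orientations are given as [roll, pitch, yaw] about the fixed x, y, z axes, in that order (R = Rz(yaw) Ry(pitch) Rx(roll)).
In Python, from workcell import ctrl, hand, monitor, optics gives the robot as it stands. The module is installed in compiled form; this text tells all that it offers. Calls block until the motion is done:
- ctrl.move_to(position, orientation): joint-space move of the TCP to a pose.
- ctrl.move_l(position, v=0.15, frame=None, guard=None): straight line of the TCP; frame=None keeps the orientation; v is the mean speed in m/s. With guard (N) it stops when the force on the tool has changed by that much, and returns True; else False.
- ctrl.set_joints(angles): joint-space move.
- hand.move_gripper(opening, effort=None): finger opening in m; effort is the grip in N (None keeps the last); returns when the fingers have stopped.
- ctrl.sleep(seconds).
- ctrl.solve_ik(position, orientation): joint angles nearest the present ones, or None.
- monitor.state(): the state.
- optics.camera(name): name is "scene" or "top"; returns (picture, depth): 384x512x3 uint8, red, green, blue; 384x512 float32, m along the optical axis (not along the pixel's ray), 0 where there is no reading.
- optics.camera_model(name): a dict with "vertical_fov" (degrees; the focal length in pixels is half the picture's height over the tangent of half this angle, whatever the lens; pixels are square), "cx", "cy" (the principal point, pixels), "R" (3x3) and "t" (3): a world point X has camera coordinates R X + t. Camera axes: x right, y down, z forward; pixel columns grow to the right and rows downward; lengths in m; the calibration is good to about 2 mm. A picture is of the moment at which its call begins. camera_model takes no time and is no camera call.
A pose or a line that the arm cannot do raises ctrl.MotionError and nothing moves.
- ctrl.finish_job(): hands the job in; it is judged then, once.
The state is a dict: "clock": time; "q": joint angles; "joint_vel": joint speeds; "tau": joint torques, N m; "tool_pos": TCP position; "ee_rot": TCP orientation; "wrist_force": force on the tool from outside, world axes, zero at the start; "torque": the same for the moment, N m; "width": finger opening in m; "grip_force": force on a finger pad.
Only numpy, scipy, OpenCV 4.12 (cv2) and the standard library are available. Lean on these libraries where they do the work, as an engineer would, in place of code of your own. Each camera call takes 0.05 s, during which the arm holds its last target. There are 200 camera calls.

## Working session

There is one attempt and no reset: what is moved stays moved. The work goes in short steps, each a Python script; the robot and the scene stay as the last script left them, time stands still between calls to the robot, and variables do not carry over. Pictures are saved under pics/ and viewed, at most 10 in all, crops included, and the job is handed in when it is done.

```bash
mkdir -p pics; python3 - <<'E'
from workcell import ctrl, hand, monitor, optics
import numpy as np, cv2
for n in ("scene","top"):
    p,d=optics.camera(n); np.savez(f"{n}0.npz",p=p,d=d,**{k:v for k,v in optics.camera_model(n).items()})
    cv2.imwrite(f"pics/{n}0.png",cv2.resize(p[:,:,::-1],(800,600),interpolation=cv2.INTER_CUBIC))
    print(n,optics.camera_model(n),(d==0).mean())
s=monitor.state();print(s)
E
```

```text
scene {'vertical_fov': 51.83984166744731, 'cx': 254.869927219122, 'cy': 191.52367324435417, 'R': array([[ 0.53806547,  0.84277657,  0.01460131],
       [ 0.44156992, -0.26707756, -0.85655449],
       [-0.71798437,  0.4673299 , -0.51584999]]), 't': array([-0.29033024, -0.18312574,  1.41546426])} 0.004063924153645833
top {'vertical_fov': 53.47588593868007, 'cx': 255.74939204642826, 'cy': 184.56322434256543, 'R': array([[-0.01376079, -0.99989799, -0.00382791],
       [-0.99423888,  0.01408969, -0.10625689],
       [ 0.10629999,  0.00234368, -0.99433134]]), 't': array([0.01036534, 0.5698647 , 1.25901394])} 0.0040283203125
{'clock': 0.1, 'q': array([ 7.39283470e+01,  5.25885462e+00,  7.05758772e+01,  1.82210265e-03,
        1.04266506e+02, -3.24895339e+00]), 'joint_vel': array([-0.09945832, -0.02427202, -0.25566341, -0.06106305,  0.06724762,
       -0.06275734]), 'tau': array([ 3.09306743e-03, -4.60219610e+01, -4.19218111e+01,  5.80752112e-05,
        1.05739193e-02,  2.56002878e-06]), 'tool_pos': array([0.13309194, 0.58481687, 0.24425445]), 'ee_rot': array([-1.79899025e+02, -7.50146113e-03,  1.67177741e+02]), 'wrist_force': array([ 0.4855447 ,  0.2416765 , -0.90726462]), 'torque': array([0.06742486, 0.0317486 , 0.01090982]), 'grip_force': 0.0, 'width': 0.08505579950697792}
```

View pics/scene0.png

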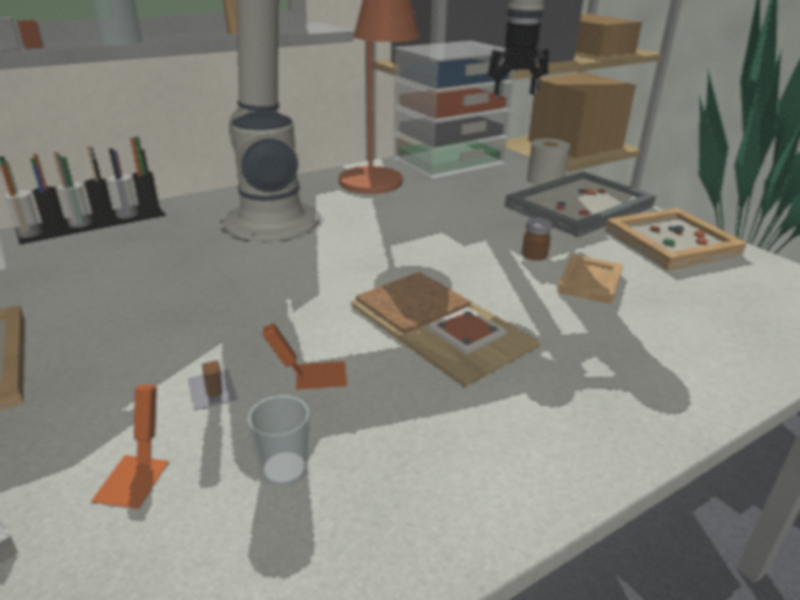

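View pics/top0.png

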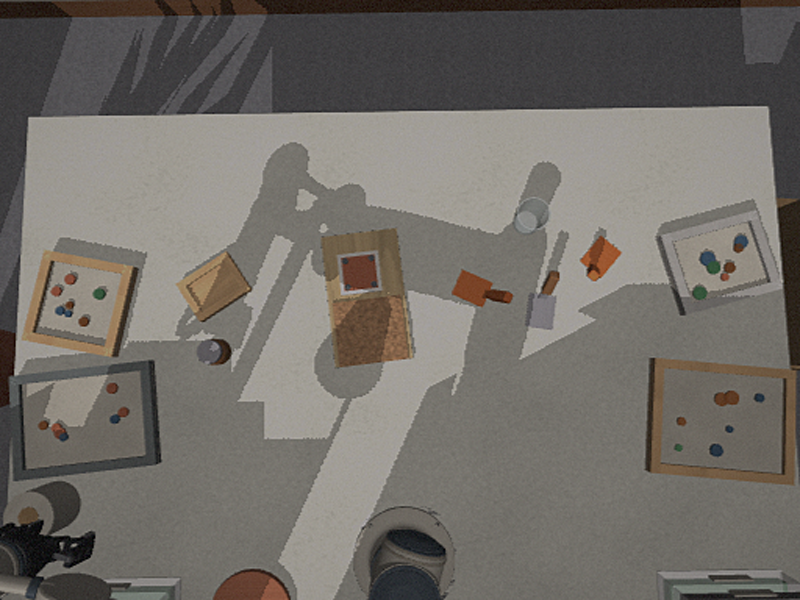

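```bash
cat > vis.py <<'E'
import numpy as np, cv2
def load(n): return dict(np.load(n))
def rays(m,uv):
    f=192/np.tan(np.radians(float(m["vertical_fov"]))/2)
    uv=np.asarray(uv,float)
    r=np.stack([(uv[...,0]-m["cx"])/f,(uv[...,1]-m["cy"])/f,np.ones(uv.shape[:-1])],-1)
    return r
def cloud(m):
    v,u=np.mgrid[:384,:512]; r=rays(m,np.stack([u,v],-1))
    return (r*m["d"][...,None]-m["t"])@m["R"]
def onplane(m,uv,z):
    r=rays(m,uv)@m["R"]; c=-m["R"].T@m["t"]
    return c+r*((z-c[2])/r[...,2])[...,None]
def proj(m,X):
    f=192/np.tan(np.radians(float(m["vertical_fov"]))/2)
    c=np.asarray(X)@m["R"].T+m["t"]; return np.stack([f*c[...,0]/c[...,2]+m["cx"],f*c[...,1]/c[...,2]+m["cy"]],-1)
E
python3 - <<'E'
from vis import *
for n in("top","scene"):
    m=load(n+"0.npz"); C=cloud(m); P=m["p"]; hsv=cv2.cvtColor(P,cv2.COLOR_RGB2HSV)
    b=(C[...,0]>.42)&(C[...,0]<.85)&(C[...,1]>-.05)&(C[...,1]<.25)
    # bench noise
    q=(C[...,0]>.3)&(C[...,0]<.4)&(abs(C[...,1])<.3); print(n,"bench z",C[q][:,2].mean(),C[q][:,2].std())
    k=(b&(C[...,2]>.006)&(C[...,2]<.05)).astype(np.uint8)
    nl,L,st,_=cv2.connectedComponentsWithStats(k); i=1+st[1:,4].argmax(); pts=C[L==i][:,:2]
    r=cv2.minAreaRect((pts*1000).astype(np.float32)); print("board",r,st[i])
    e=[np.percentile(pts@v,[.3,99.7]) for v in np.array([[np.cos(np.radians(r[2])),np.sin(np.radians(r[2]))],[-np.sin(np.radians(r[2])),np.cos(np.radians(r[2]))]])]; print(e)
    np.set_printoptions(precision=3,suppress=True)
    h=np.percentile(C[L==i][:,2],[5,25,50,75,95]);print(h)
    s=P.astype(int)
    out=P[:,:,::-1].copy()
    x0,y0,w,hh=st[i][:4]
    crop=out[y0-8:y0+hh+8,x0-8:x0+w+8]; cv2.imwrite(f"pics/b_{n}.png",cv2.resize(crop,None,fx=400/crop.shape[1],fy=400/crop.shape[1],interpolation=cv2.INTER_NEAREST)); print("crop",x0-8,y0-8,crop.shape)
    g=(C[...,0]>.5)&(C[...,0]<.72)&(C[...,1]>-.36)&(C[...,1]<-.22)
    # spatula region stats
    vv,uu=np.where(g&(C[...,2]>.03)); 
    for hh_ in [(.03,.045),(.045,.06),(.06,.075),(.075,.1)]:
        kk=g&(C[...,2]>hh_[0])&(C[...,2]<hh_[1]); print(hh_,kk.sum(),C[kk].mean(0) if kk.any() else None)
a=cv2.imread("pics/b_top.png");b=cv2.imread("pics/b_scene.png")
m=load("top0.npz"); uv=proj(m,[.6,-.29,.03]).astype(int); c=m["p"][uv[1]-35:uv[1]+35,uv[0]-30:uv[0]+30,::-1]; c=cv2.resize(c,None,fx=6,fy=6,interpolation=cv2.INTER_NEAREST)
print(uv)
H=max(a.shape[0],b.shape[0],c.shape[0]);o=np.zeros((H,a.shape[1]+b.shape[1]+c.shape[1],3),np.uint8);x=0
for i in(a,b,c): o[:i.shape[0],x:x+i.shape[1]]=i;x+=i.shape[1]
k=min(1,800/x,600/H);cv2.imwrite("pics/crops.png",cv2.resize(o,None,fx=k,fy=k));print(k)
E
```

```text
top bench z -0.0007168958816777559 0.002655016288425302
board ((556.0910034179688, 79.81742095947266), (289.73712158203125, 173.53517150878906), 6.356130123138428) [ 205  146   59   84 3996]
[array([0.42002663, 0.7047921 ]), array([-0.06853577,  0.10036412])]
[0.008 0.012 0.017 0.02  0.024]
crop 197 138 (100, 75, 3)
(0.03, 0.045) 33 [ 0.642 -0.29   0.038]
(0.045, 0.06) 40 [ 0.633 -0.291  0.052]
(0.06, 0.075) 46 [ 0.63  -0.295  0.068]
(0.075, 0.1) 129 [ 0.632 -0.288  0.087]
scene bench z -0.0018404633698704783 0.001152827465517656
board ((556.4588623046875, 72.06924438476562), (291.51251220703125, 173.55615234375), 6.453253746032715) [ 224  176  121   70 4027]
[array([0.421, 0.706]), array([-0.075,  0.094])]
[0.008 0.01  0.016 0.018 0.021]
crop 216 168 (86, 137, 3)
(0.03, 0.045) 110 [ 0.651 -0.293  0.039]
(0.045, 0.06) 214 [ 0.667 -0.283  0.053]
(0.06, 0.075) 281 [ 0.668 -0.279  0.068]
(0.075, 0.1) 465 [ 0.649 -0.283  0.084]
[341 174]
0.6896551724137931
```

View pics/crops.png

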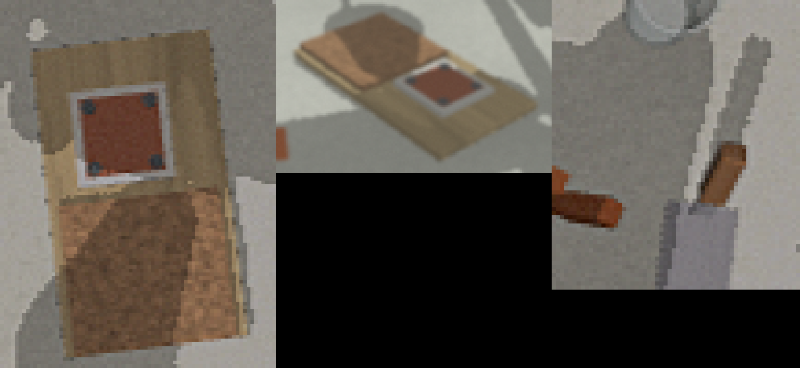

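```bash
cat > fit.py <<'E'
from vis import *
from scipy.optimize import minimize, differential_evolution
def rect(cx,cy,yaw,x0,x1,y0,y1,z):
    c,s=np.cos(yaw),np.sin(yaw)
    return np.array([[cx+c*x-s*y,cy+s*x+c*y,z] for x,y in((x0,y0),(x1,y0),(x1,y1),(x0,y1))])
def edge_score(m,poly,lab,ss=1.2,ends=(.12,.88),n=40):
    """mean colour contrast across each poly edge (inner vs outer side)"""
    t=0
    P=proj(m,poly); c=P.mean(0)
    for i in range(4):
        a,b=P[i],P[(i+1)%4]; d=(b-a)/np.linalg.norm(b-a); nrm=np.array([-d[1],d[0]])
        if nrm@(c-(a+b)/2)<0: nrm=-nrm
        k=np.linspace(*ends,n)[:,None]; q=a+k*(b-a)
        g=lambda o: cv2.remap(lab,*( (q+o*nrm).astype(np.float32).T),cv2.INTER_LINEAR)[:,0].reshape(n,-1)
        t+=np.linalg.norm(g(ss)-g(-ss),axis=1).clip(0,60).mean()
    return t
def labof(m): return cv2.cvtColor(m["p"].astype(np.float32)/255,cv2.COLOR_RGB2LAB)
def fit(f,x0,w):
    x0=np.array(x0,float); w=np.array(w,float)
    r=differential_evolution(lambda p:-f(p),list(zip(x0-w,x0+w)),seed=1,maxiter=60,popsize=12,tol=1e-6,polish=False)
    return r.x,-r.fun
E
python3 - <<'E'
from fit import *
np.set_printoptions(precision=4,suppress=True)
M={n:load(n+"0.npz") for n in("top","scene")}; L={n:labof(M[n]) for n in M}
yaw0=np.pi+np.radians(6.4)
st=np.array([.556,.076])-np.array([np.cos(yaw0),np.sin(yaw0)])*(-.005)
def board(ms):
    return lambda p: sum(edge_score(M[n],rect(*p,-.15,0.14,-.085,.085,.012),L[n])*.5+edge_score(M[n],rect(*p,0,.14,-.075,.075,.019),L[n]) for n in ms)
res={}
for ms in(["top"],["scene"],["top","scene"]):
    x,s=fit(board(ms),[*st,yaw0],[.02,.02,.08]); print("station",ms,x,s); res[len(ms),ms[0]]=x
    c,sn=np.cos(x[2]),np.sin(x[2])
    t0=x[:2]+np.array([c,sn])*-.063
    tf=lambda p:sum(edge_score(M[n],rect(*p,-.045,.045,-.045,.045,.022),L[n]) for n in ms)
    t,s=fit(tf,[*t0,x[2]],[.025,.03,.15]); d=t[:2]-x[:2]
    print(" tile",t,s,"in stop frame",c*d[0]+sn*d[1],-sn*d[0]+c*d[1],t[2]-x[2])
    bf=lambda p:sum(edge_score(M[n],rect(*p,0,.075,-.03,.03,.002),L[n]) for n in ms)
    t,s=fit(bf,[.61,-.285,np.pi+.0],[.04,.04,.3]); print(" spatula heel",t,s)
    for n in ms:
        v=M[n]["p"].copy()
        for pl in(rect(*x,-.15,.14,-.085,.085,.012),rect(*x,0,.14,-.075,.075,.019),rect(*t,0,.075,-.03,.03,.002)):
            cv2.polylines(v,[np.int32(proj(M[n],pl)*16)],True,(0,255,0),1,cv2.LINE_AA,4)
        cv2.imwrite(f"pics/ov_{len(ms)}{n}.png",v[...,::-1])
a=cv2.imread("pics/ov_2top.png")[130:250,195:375];b=cv2.imread("pics/ov_2scene.png")[160:280,110:350]
a=cv2.resize(a,(450,300));b=cv2.resize(b,(600,300));o=np.zeros((600,600,3),np.uint8);o[:300,:450]=a;o[300:]=b;cv2.imwrite("pics/ov.png",o)
E
```

```text
station ['top'] [0.5506 0.0754 3.256 ] 98.7518310546875
 tile [0.6081 0.0907 3.2493] 85.271240234375 in stop frame -0.05889666115016852 -0.008620082668929776 -0.006711737367991244
 spatula heel [ 0.632  -0.3249  2.9065] 51.34568405151367
station ['scene'] [0.5604 0.0721 3.2363] 77.75547790527344
 tile [0.6067 0.0774 3.2564] 63.5869140625 in stop frame -0.0465715938212925 -0.0009837777651027606 0.020083062728235124
 spatula heel [ 0.57   -0.2802  2.8417] 29.364187240600586
station ['top', 'scene'] [0.551  0.0741 3.2558] 157.40399169921875
 tile [0.6069 0.0989 3.2316] 139.54214477539062 in stop frame -0.05837776655141263 -0.01821202449228257 -0.024145488513486857
 spatula heel [ 0.6328 -0.325   2.915 ] 70.20013427734375
```

View pics/ov.png

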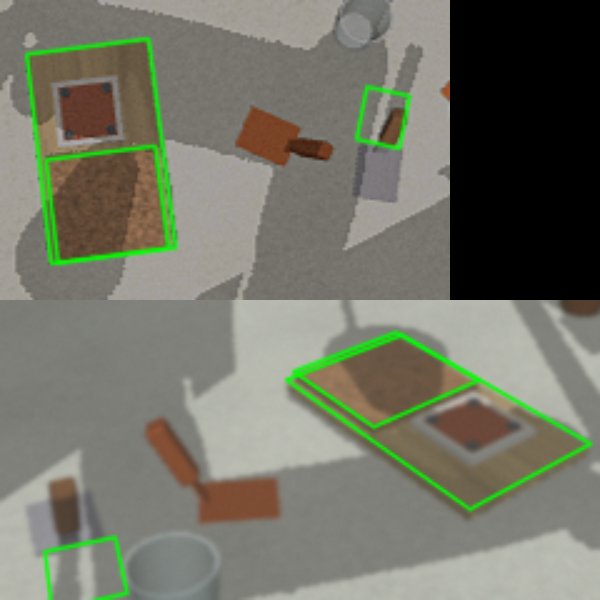

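```bash
python3 - <<'E'
from fit import *
np.set_printoptions(precision=4,suppress=True)
M={n:load(n+"0.npz") for n in("top","scene")}; L={n:labof(M[n]) for n in M}
S=np.array([.5507,.0748,3.2559]);c,s=np.cos(S[2]),np.sin(S[2])
for n,m in M.items():
    C=cloud(m);lab=L[n]
    box=lambda x0,x1,y0,y1:(C[...,0]>x0)&(C[...,0]<x1)&(C[...,1]>y0)&(C[...,1]<y1)
    def big(k):
        k=cv2.morphologyEx(k.astype(np.uint8),cv2.MORPH_CLOSE,np.ones((5,5))) ; nl,Lb,st,_=cv2.connectedComponentsWithStats(k); i=1+st[1:,4].argmax(); return Lb==i
    d=C[...,:2]-S[:2]; sx=d@[c,s]; sy=d@[-s,c]
    reg=(sx>-.13)&(sx<-.012)&(abs(sy)<.07)
    print(n,"a* pct",np.percentile(lab[reg][:,1],[5,25,50,75,95]))
    k=big(reg&(lab[...,1]>14)); v,u=np.where(k); X=onplane(m,np.stack([u,v],-1),.022)[:,:2]
    print(" panel n",k.sum(),"centroid",X.mean(0),cv2.minAreaRect((X*1000).astype(np.float32)),"stop frame",(X.mean(0)-S[:2])@[c,s],(X.mean(0)-S[:2])@[-s,c])
    # outer white rim: low chroma
    k=big(reg&((np.hypot(lab[...,1],lab[...,2])<9)|(lab[...,1]>14))); v,u=np.where(k); X=onplane(m,np.stack([u,v],-1),.022)[:,:2]
    print(" tile n",k.sum(),X.mean(0),cv2.minAreaRect((X*1000).astype(np.float32)),"stop frame",(X.mean(0)-S[:2])@[c,s],(X.mean(0)-S[:2])@[-s,c])
    reg=box(.48,.7,-.36,-.24)
    k=big(reg&(lab[...,2]<-1.5)); v,u=np.where(k); X=onplane(m,np.stack([u,v],-1),.002)[:,:2]
    print(" blade",k.sum(),X.mean(0),cv2.minAreaRect((X*1000).astype(np.float32)),cv2.boxPoints(cv2.minAreaRect((X*1000).astype(np.float32))).tolist(), "lab",lab[k].mean(0),"bench b",np.median(lab[reg][:,2]))
    k=big(reg&(lab[...,1]>8)&(C[...,2]>.015)); print(" handle",k.sum(),C[k].mean(0),np.percentile(C[k],[2,98],axis=0))
E
```

```text
top a* pct [ 0.      1.9219  2.9844 14.2812 17.2422]
 panel n 393 centroid [0.6077 0.0894] ((608.5502319335938, 90.3284912109375), (71.78925323486328, 69.45281219482422), 6.831278324127197) stop frame -0.058339789457860884 -0.008021600488721022
 tile n 695 [0.6077 0.0905] ((607.5128173828125, 90.65342712402344), (90.93221282958984, 90.3053970336914), 6.064568519592285) stop frame -0.058365394930817494 -0.009060471199755246
 blade 339 [ 0.5185 -0.307 ] ((519.7904663085938, -306.1697998046875), (56.569053649902344, 74.60042572021484), 81.9691390991211) [[478.9045104980469, -328.9658508300781], [552.7733154296875, -339.3880310058594], [560.6763916015625, -283.3737487792969], [486.8076171875, -272.9515686035156]] lab [48.3723  2.2577 -1.6204] bench b 3.609375
 handle 87 [ 0.5737 -0.314   0.0732] [[ 0.5562 -0.3248  0.0385]
 [ 0.5937 -0.3035  0.0947]]
scene a* pct [-0.75    0.2812  0.8594  5.0352 13.0781]
 panel n 1 centroid [0.6346 0.0912] ((634.5614624023438, 91.18500518798828), (0.0, 0.0), 0.0) stop frame -0.08518301040104855 -0.006712960254553658
 tile n 467 [0.6225 0.077 ] ((615.3402709960938, 82.57319641113281), (98.33255767822266, 98.60746002197266), 6.1350178718566895) stop frame -0.07158106444374952 0.0059546721485916315
 blade 153 [ 0.5208 -0.3289] ((519.0816040039062, -327.90863037109375), (18.699674606323242, 69.30957794189453), 81.5716781616211) [[483.4306640625, -332.07806396484375], [551.99169921875, -342.2369384765625], [554.7325439453125, -323.73919677734375], [486.1715087890625, -313.580322265625]] lab [59.8807  0.8502 -2.3006] bench b 3.5
 handle 46 [ 0.5908 -0.3213  0.0886] [[ 0.584  -0.328   0.0853]
 [ 0.5973 -0.3148  0.0915]]
```

```bash
cat > rob.py <<'E'
from workcell import ctrl, hand, monitor, optics
import numpy as np
from scipy.spatial.transform import Rotation as Ro
np.set_printoptions(precision=4,suppress=True)
S=np.array([.5507,.0748]); SY=3.2559
BY=np.radians(171.97); TIP0=np.array([.4825,-.3005,0.])   # spatula at start
HM=np.array([-.094,0,.060])  # handle mid from tip
def Rs(yaw,phi): return Ro.from_euler("z",yaw)*Ro.from_euler("y",-phi)
def stop(x,y,z): c,s=np.cos(SY),np.sin(SY); return np.array([S[0]+c*x-s*y,S[1]+s*x+c*y,z])
def tool(tip,yaw,phi,al,sg=1,back=0.):
    """TCP pose holding the spatula at tip pose; back = retreat along tool axis"""
    R=Rs(yaw,phi); z=np.array([-np.sin(al),0,-np.cos(al)]); y=np.array([0,sg,0.]); x=np.cross(y,z)
    T=R*Ro.from_matrix(np.stack([x,y,z],1))
    p=np.asarray(tip)+R.apply(HM)+T.apply([0,0,.005-back])
    return p,T.as_euler("xyz",degrees=True)
YT=-.0087; R_=np.radians
def flip(n=14,s=.060,ph=R_(35)):
    """tip path in stop frame: arc about the step foot"""
    out=[]
    for k in np.linspace(0,1,n+1):
        th=k*R_(100); px=-.004*min(1,k*2)
        out.append((px-s*np.cos(th),.0125+s*np.sin(th),ph*min(1,k*1.1)))
    return out
E
python3 - <<'E'
from rob import *
for al in(0,10,20,30):
  for sg in(1,-1):
    a=R_(al); f=flip()
    L=[("pre",tool(TIP0,BY,0,a,sg,.1)),("grasp",tool(TIP0,BY,0,a,sg)),("lift",tool(TIP0+[0,0,.15],BY,0,a,sg)),("over",tool(stop(-.135,YT,.10),SY,0,a,sg)),("slide",tool(stop(-.06,YT,.012),SY,0,a,sg))]
    L+=[(f"f{i}",tool(stop(f[i][0],YT,f[i][1]),SY,f[i][2],a,sg)) for i in(5,10,14)]
    print(al,sg)
    for n,(p,o) in L:
        q=ctrl.solve_ik(list(p),list(o)); print("  ",n,p,None if q is None else np.round(q,0))
E
```

```text
0 1
   pre [ 0.5756 -0.3136  0.155 ] [-32.  14.  70.   0.  96.  66.]
   grasp [ 0.5756 -0.3136  0.055 ] [-32.  16.  78.   0.  86.  66.]
   lift [ 0.5756 -0.3136  0.205 ] [-32.  14.  65.   0. 101.  66.]
   over [0.7772 0.1096 0.155 ] [  6.  36.  42.   0. 102.  89.]
   slide [0.7027 0.101  0.067 ] [ 5. 24. 67.  0. 89. 89.]
   f5 [0.7046 0.1012 0.0786] [  6.  37.  49.  -0. 108.  89.]
   f10 [0.6807 0.0985 0.0748] [  6.  47.  38.  -1. 123.  89.]
   f14 [0.6512 0.0951 0.0627] [  6.  49.  38.  -1. 128.  89.]
0 -1
   pre [ 0.5756 -0.3136  0.155 ] [ -32.   14.   70.    0.   96. -114.]
   grasp [ 0.5756 -0.3136  0.055 ] [ -32.   16.   78.    0.   86. -114.]
   lift [ 0.5756 -0.3136  0.205 ] [ -32.   14.   65.    0.  101. -114.]
   over [0.7772 0.1096 0.155 ] [  6.  36.  42.  -0. 102. -91.]
   slide [0.7027 0.101  0.067 ] [  5.  24.  67.  -0.  89. -91.]
   f5 [0.7046 0.1012 0.0786] [  6.  37.  49.  -0. 108. -91.]
   f10 [0.6807 0.0985 0.0748] [  6.  47.  38.  -1. 123. -91.]
   f14 [0.6512 0.0951 0.0627] [  6.  49.  38.  -1. 128. -91.]
10 1
   pre [ 0.5592 -0.3113  0.1536] [-34.   3.  82.   4. 
[... 2315 characters left out ...]
   f5 [0.7072 0.1015 0.0787] [ 5. 11. 83.  0. 70. 89.]
   f10 [0.6832 0.0988 0.0742] [ 5. 19. 73.  0. 86. 89.]
   f14 [0.6536 0.0954 0.0618] [ 5. 21. 71. -0. 93. 89.]
30 -1
   pre [ 0.5285 -0.307   0.1423] [ -42.  -15.  105.   18.   66. -128.]
   grasp [ 0.5781 -0.314   0.0557] [ -39.   -4.  104.   18.   55. -128.]
   lift [ 0.5781 -0.314   0.2057] [ -39.   -9.   93.   16.   70. -123.]
   over [0.7797 0.1098 0.1557] [  5.  10.  79.   1.  61. -91.]
   slide [0.7052 0.1013 0.0677] [  5.   2.  97.   1.  51. -92.]
   f5 [0.7072 0.1015 0.0787] [  5.  11.  83.   0.  70. -91.]
   f10 [0.6832 0.0988 0.0742] [  5.  19.  73.   0.  86. -91.]
   f14 [0.6536 0.0954 0.0618] [  5.  21.  71.  -0.  93. -91.]
```

```bash
cat >> rob.py <<'E'
AL=R_(20)
def go(tip,yaw,phi,v=.15,**k):
    p,o=tool(tip,yaw,phi,AL); return ctrl.move_l(list(p),v=v,frame=list(o),**k)
def wf(n=8):
    a=[]
    for _ in range(n): a.append(monitor.state()["wrist_force"]); ctrl.sleep(.02)
    return np.mean(a,0),np.std(a,0)
E
python3 - <<'E'
from rob import *
hand.move_gripper(.050)
p,o=tool(TIP0,BY,0,AL,1,.16); ctrl.move_to(list(p),list(o))
p,o=tool(TIP0,BY,0,AL,1,.05); ctrl.move_l(list(p),v=.25,frame=list(o))
p,o=tool(TIP0,BY,0,AL); print("hit",ctrl.move_l(list(p),v=.08,frame=list(o),guard=8))
hand.move_gripper(.005,effort=60)
s=monitor.state(); print(s["width"],s["grip_force"],s["tool_pos"]-p,s["ee_rot"]-o,s["clock"],wf())
print(go(TIP0+[0,0,.16],BY,0,.15)); print(wf(),monitor.state()["width"])
import cv2
t,d=optics.camera("top"); np.savez("top1.npz",p=t,d=d,**optics.camera_model("top"))
sc,d=optics.camera("scene"); np.savez("scene1.npz",p=sc,d=d,**optics.camera_model("scene"))
a=cv2.resize(t[110:260,195:395,::-1],(600,450)); b=cv2.resize(sc[150:330,60:300,::-1],(200,150)); 
cv2.imwrite("pics/grasp.png",np.vstack([a,cv2.copyMakeBorder(b,0,0,0,400,cv2.BORDER_CONSTANT)])); print(monitor.state()["clock"])
E
```

```text
hit False
0.021070736150118247 58.80790650844574 [ 0.0004 -0.0005  0.0011] [359.9363  -0.0958   0.0148] 5.6583 (array([ 0.19  , -0.4715,  3.2954]), array([0.3967, 0.7389, 0.4939]))
False
(array([-0.1527,  0.3046, -1.2212]), array([0.5076, 0.3365, 0.2519])) 0.020978313823591648
7.2417
```

View pics/grasp.png

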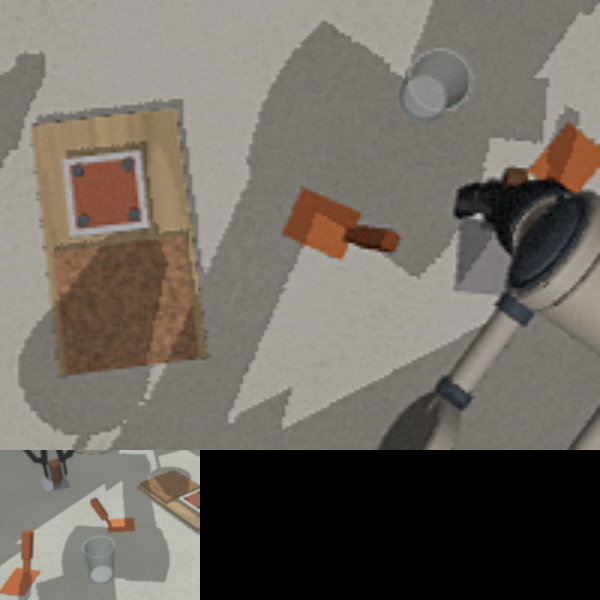

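```bash
python3 - <<'E'
from rob import *
import cv2
p,o=tool(stop(-.127,YT,.16),SY,0,AL); ctrl.move_to(list(p),list(o))
go(stop(-.127,YT,.030),SY,R_(-.8),.12); ctrl.sleep(.3)
s=monitor.state(); p,o=tool(stop(-.127,YT,.030),SY,R_(-.8),AL); print(s["tool_pos"]-p,s["ee_rot"]-o,wf(20),s["clock"])
for n in("top","scene"):
    t,d=optics.camera(n); np.savez(n+"2.npz",p=t,d=d,**optics.camera_model(n))
from vis import *
m=load("top2.npz"); a=cv2.resize(m["p"][130:255,190:290,::-1],(400,500),interpolation=cv2.INTER_CUBIC)
m=load("scene2.npz"); b=cv2.resize(m["p"][150:270,210:370,::-1],(400,300),interpolation=cv2.INTER_CUBIC)
cv2.imwrite("pics/over.png",np.hstack([a,cv2.copyMakeBorder(b,0,200,0,0,cv2.BORDER_CONSTANT)]))
E
```

```text
[0.0002 0.     0.0006] [359.9998  -0.0464  -0.0025] (array([ 0.1737, -0.1188, -1.2979]), array([0.459 , 0.3909, 0.408 ])) 10.4667
```

View pics/over.png

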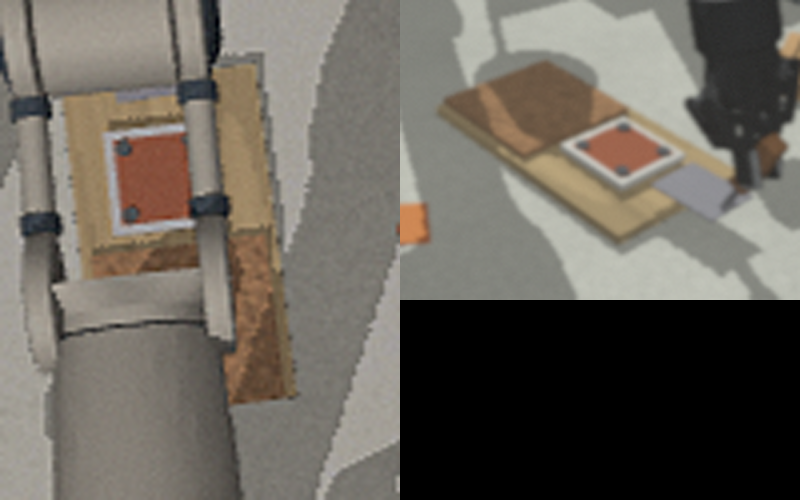

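```bash
sed -i 's/YT=-.0087/YT=-.0062/' rob.py; python3 - <<'E'
from rob import *
ph=R_(-.8)
go(stop(-.127,YT,.018),SY,ph,.05); ctrl.sleep(.2); b,_=wf(20); print("base",b)
p,_=tool(stop(-.127,YT,.018),SY,ph,AL)
print(go(stop(-.127,YT,.009),SY,ph,.006,guard=2.5)); s=monitor.state(); print("tip z",s["tool_pos"][2]-p[2]+.018)
f,sd=wf(15); print(f-b,s["clock"]); np.save("base.npy",b)
E
```

```text
base [-0.0841  0.0509 -1.2155]
True
tip z 0.012562780116134025
[2.2059 0.4209 6.0663] 12.775
```

```bash
python3 - <<'E'
from rob import *
ph=R_(-.8); b=np.load("base.npy")
for z in(.0122,.0119,.0116):
    go(stop(-.127,YT,z),SY,ph,.01); f,_=wf(12); print(z,f-b)
    if (f-b)[2]>3: break
print(monitor.state()["clock"])
E
```

```text
0.0122 [1.742  0.3802 5.4928]
13.55
```

```bash
python3 - <<'E'
from rob import *
ph=R_(-.8); b=np.load("base.npy"); z=.0124
go(stop(-.127,YT,z),SY,ph,.01)
x=-.127
while x<-.101:
    f,_=wf(6); fz=(f-b)[2]; z+=np.clip((fz-3)*.00006,-.0002,.0002); x+=.004
    hit=go(stop(x,YT,z),SY,ph,.02,guard=6); print(round(x,4),round(z,5),f-b,hit)
    if hit: break
f,_=wf(10); print(f-b,monitor.state()["clock"]); np.save("xz.npy",[x,z])
E
```

```text
-0.123 0.01256 [3.3029 0.7763 5.6298] False
-0.119 0.01271 [1.795  0.6814 5.5249] False
-0.115 0.01284 [1.2818 0.3746 5.1812] False
-0.111 0.01293 [1.1382 0.2567 4.4924] False
-0.107 0.01296 [0.782  0.0105 3.4546] False
-0.103 0.01296 [0.1542 0.1779 3.0049] False
-0.099 0.01293 [1.1964 0.5465 2.5389] False
[1.0272 0.5623 2.4449] 17.1167
```

```bash
python3 - <<'E'
from rob import *
ph=R_(-.8); b=np.load("base.npy"); x,z=np.load("xz.npy")
while x<-.0605:
    f,_=wf(6); fz=(f-b)[2]; z+=np.clip((fz-3)*.00006,-.0001,.0001); x+=.003
    hit=go(stop(x,YT,z),SY,ph,.02,guard=6); print(round(x,4),round(z,5),f-b,hit)
    if hit: break
f,_=wf(15); print(f-b,monitor.state()["clock"]); np.save("xz.npy",[x,z])
import cv2
from vis import *
for n in("top","scene"):
    t,d=optics.camera(n); np.savez(n+"3.npz",p=t,d=d,**optics.camera_model(n))
m=load("top3.npz"); a=cv2.resize(m["p"][130:255,190:290,::-1],(400,500),interpolation=cv2.INTER_CUBIC)
m=load("scene3.npz"); b=cv2.resize(m["p"][150:270,210:370,::-1],(400,300),interpolation=cv2.INTER_CUBIC)
cv2.imwrite("pics/under.png",np.hstack([a,cv2.copyMakeBorder(b,0,200,0,0,cv2.BORDER_CONSTANT)]))
E
```

```text
-0.096 0.0129 [0.826  0.6285 2.5636] False
-0.093 0.01285 [1.8832 0.4586 2.1692] False
-0.09 0.01282 [1.1265 0.4073 2.5201] False
-0.087 0.01281 [1.2661 0.5571 2.8116] False
-0.084 0.01281 [1.8003 0.1851 2.8875] False
-0.081 0.01283 [2.018  0.1164 3.344 ] False
-0.078 0.01286 [1.41   0.5488 3.5001] False
-0.075 0.01289 [1.7522 0.7231 3.5064] False
-0.072 0.01291 [1.8382 0.5344 3.3879] False
-0.069 0.01293 [1.5155 0.1185 3.2977] False
-0.066 0.01294 [1.602  0.1758 3.2534] False
-0.063 0.01294 [1.5897 0.1831 3.0078] False
-0.06 0.01291 [1.9434 0.4764 2.5068] False
[1.8875 0.3796 2.7442] 22.5667
```

View pics/under.png

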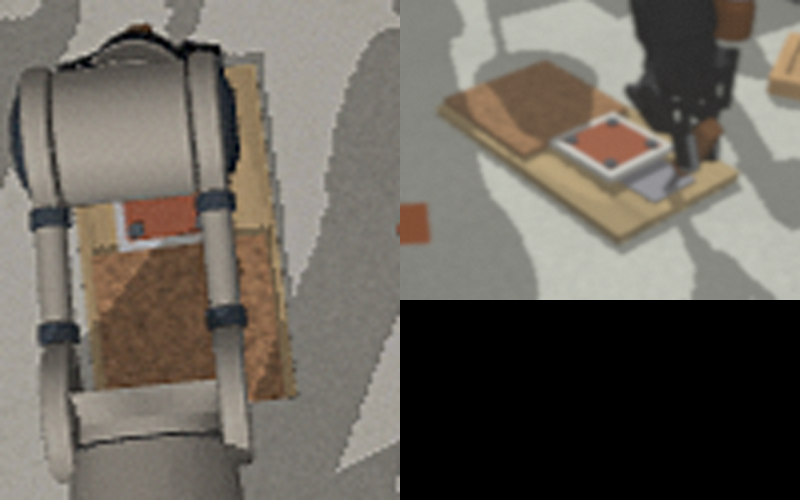

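```bash
python3 - <<'E'
from fit import *
S=np.array([.5507,.0748]);c,s=np.cos(3.2559),np.sin(3.2559)
for n in("scene2","scene3"):
    m=load(n+".npz"); P=m["p"].astype(int); lab=labof(m); sub=np.zeros((384,512),bool); sub[190:230,265:345]=1
    chroma=np.hypot(lab[...,1],lab[...,2]); k=sub&(lab[...,1]>15)&(lab[...,1]>lab[...,2]*.85)
    nl,Lb,st,_=cv2.connectedComponentsWithStats(k.astype(np.uint8)); i=1+st[1:,4].argmax(); v,u=np.where(Lb==i)
    X=onplane(m,np.stack([u,v],-1),.022)[:,:2]; r=cv2.minAreaRect((X*1000).astype(np.float32)); d=X.mean(0)-S; print(n,st[i],r,d@[c,s],d@[-s,c])
E
```

```text
scene2 [285 202  28  16 316] ((611.29833984375, 86.24879455566406), (66.58857727050781, 65.09117889404297), 5.598412036895752) -0.061972539390583885 -0.004122373085142233
scene3 [280 200  29  15 306] ((595.30517578125, 83.16841125488281), (64.19671630859375, 66.46017456054688), 7.315907955169678) -0.04584333206407751 -0.0030834271177801334
```

```bash
python3 - <<'E'
from rob import *
b=np.load("base.npy"); x,z=np.load("xz.npy"); F=flip(); dz=z-.0125
for i,(px,pz,ph) in enumerate(F[1:11],1):
    hit=go(stop(px,YT,pz+dz),SY,ph,.05,guard=7); f,_=wf(5); print(i,round(px,4),round(pz,4),np.degrees(ph).round(1),f-b,hit)
    if hit: break
print(monitor.state()["clock"])
import cv2
from vis import *
t,d=optics.camera("scene"); np.savez("scene4.npz",p=t,d=d,**optics.camera_model("scene"))
cv2.imwrite("pics/mid.png",cv2.resize(t[130:270,210:390,::-1],(720,560),interpolation=cv2.INTER_CUBIC))
E
```

```text
1 -0.0601 0.02 2.8 [ 0.3292  0.0767 -1.7021] False
2 -0.0593 0.0273 5.5 [ 0.31    0.2015 -1.3817] False
3 -0.0576 0.0344 8.2 [ 0.8075  0.0393 -1.0602] False
4 -0.055 0.0412 11.0 [ 1.109   0.3585 -1.048 ] False
5 -0.0516 0.0475 13.7 [ 0.8613  0.1041 -0.6114] False
6 -0.0474 0.0533 16.5 [ 0.5787 -0.2075 -0.6704] False
7 -0.0426 0.0585 19.2 [ 0.9566  0.1577 -0.3648] False
8 -0.0366 0.0629 22.0 [ 0.5698 -0.2338 -0.1545] False
9 -0.03 0.0666 24.8 [ 0.3724 -0.1056 -0.1847] False
10 -0.0231 0.0694 27.5 [ 1.0152 -0.0391 -0.1545] False
26.075
```

View pics/mid.png

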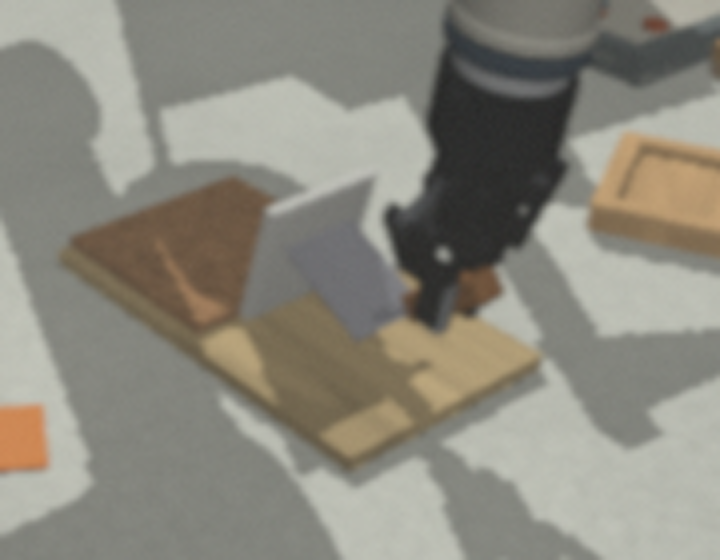

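Working as planned: the tile stands about 70–80° (spanning roughly (245,315) to (375,180)), with the blade tip on its face. I'll continue over the top, slowly.

```bash
python3 - <<'E'
from rob import *
b=np.load("base.npy"); x,z=np.load("xz.npy"); F=flip(); dz=z-.0125
P=[(*F[i],) for i in(11,12,13,14)]+[(.014,.071,R_(35)),(.020,.071,R_(35))]
for i,(px,pz,ph) in enumerate(P):
    hit=go(stop(px,YT,pz+dz),SY,ph,.04,guard=7); f,_=wf(5); print(i,round(px,4),f-b,hit)
    if hit: break
ctrl.sleep(.5)
import cv2
t,d=optics.camera("scene"); np.savez("scene5.npz",p=t,d=d,**optics.camera_model("scene"))
cv2.imwrite("pics/end.png",cv2.resize(t[130:270,210:390,::-1],(720,560),interpolation=cv2.INTER_CUBIC)); print(monitor.state()["clock"])
E
```

```text
0 -0.0159 [ 0.1752 -0.1095 -0.22  ] False
1 -0.0085 [ 0.3695  0.0885 -0.3649] False
2 -0.001 [ 0.6783  0.0093 -0.0248] False
3 0.0064 [ 0.2178 -0.1703  0.1158] False
4 0.014 [ 0.0226 -0.1241  0.0851] False
5 0.02 [-0.1614 -0.234  -0.1202] False
29.2333
```

View pics/end.png

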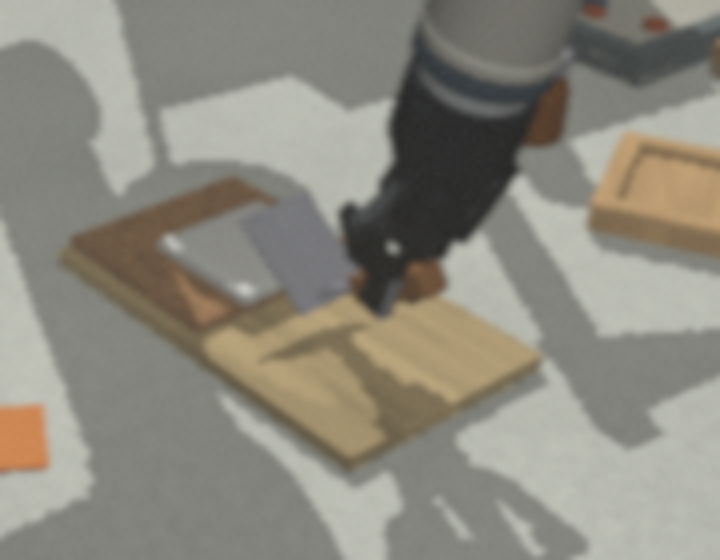

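```bash
python3 - <<'E'
from rob import *
import cv2
go(stop(-.02,YT,.10),SY,R_(30),.12); go(stop(-.05,YT,.17),SY,0,.12)
p,o=tool(TIP0+[0,0,.16],BY,0,AL); ctrl.move_to(list(p),list(o))
go(TIP0+[0,0,.012],BY,0,.12); ctrl.sleep(.2); b,_=wf(12)
p,_=tool(TIP0,BY,0,AL); print(go(TIP0-[0,0,.003],BY,0,.008,guard=2.5),monitor.state()["tool_pos"]-p); f,_=wf(8); print(f-b)
hand.move_gripper(.050); ctrl.sleep(.3); print(monitor.state()["width"])
p,o=tool(TIP0,BY,0,AL,1,.09); print(ctrl.move_l(list(p),v=.1,frame=list(o),guard=5))
p,o=tool(TIP0,BY,0,AL,1,.20); ctrl.move_l(list(p),v=.2,frame=list(o))
J=list(monitor.state()["q"]); J[0]-=40; ctrl.set_joints(J); ctrl.sleep(.3)
for n in("top","scene"):
    t,d=optics.camera(n); np.savez(n+"6.npz",p=t,d=d,**optics.camera_model(n)); globals()[n]=t
a=cv2.resize(top[110:260,195:395,::-1],(600,450)); b=cv2.resize(scene[150:330,90:330,::-1],(200,150))
cv2.imwrite("pics/final.png",np.hstack([a,cv2.copyMakeBorder(b,0,300,0,0,cv2.BORDER_CONSTANT)])); print(monitor.state()["clock"])
from vis import *
m=load("top6.npz"); C=cloud(m); d=C[...,:2]-S; c,s=np.cos(SY),np.sin(SY); sx=d@[c,s]; sy=d@[-s,c]
k=(C[...,2]>.025)&(C[...,2]<.06)&(sx>-.1)&(sx<.14)&(abs(sy)<.08); print("tile c",k.sum(),sx[k].mean(),sy[k].mean(),C[k][:,2].mean())
A=np.c_[C[k][:,:2],np.ones(k.sum())]; print("slope",np.linalg.lstsq(A,C[k][:,2],rcond=None)[0])
E
```

```text
True [0.0001 0.     0.0011]
[-0.4941  0.1148  6.3729]
0.04958647957763427
False
40.1583
tile c 704 0.040139346422663376 -0.007733690499752733 0.030998800339528076
slope [0.0049 0.003  0.0282]
```

View pics/final.png

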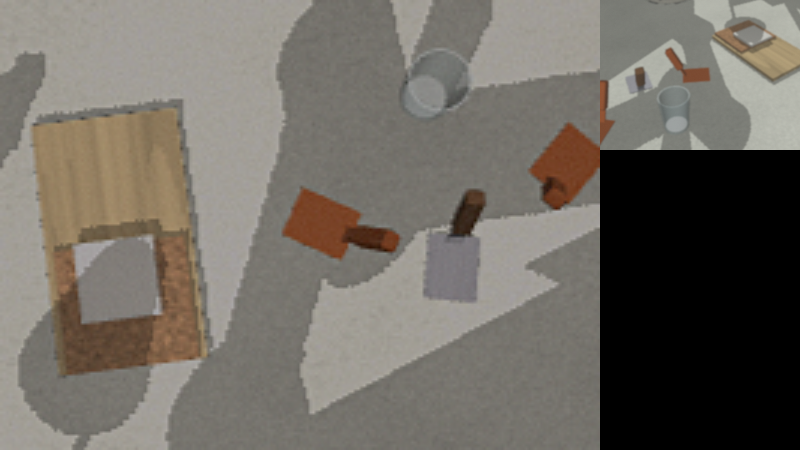

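The tile lies flat on the cork, with its white face around (118,278) and its centre 40 mm beyond the edge. The spatula stands on its blade on the bench at (452,265). I'm handing it in.

```bash
python3 -c "
from workcell import ctrl; print(ctrl.finish_job())"
```

```text
the job is handed in; nothing more can be done
None
```

The job is handed in at about 40 s (the hand-in gave no verdict): the tile is flipped and lies flat on the cork, its centre about 40 mm beyond the edge, and the spatula stands on its blade on the bench, off the board.

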